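# Feel out the empty cell and press the glue-up weight home

### The job

One of the four cells of the weight crate is empty, but a wooden pad hides each of them: before you move the steel weight, press the bare pads one by one until you find the one that gives way, and push it at least three quarters of the way down to be sure. Then slide the weight along the channel, without lifting it out, until it stands over that cell, press it down until its top is level with the deck, and let go so that it stays there. Leave the other things on the bench alone.

Things in the scene. Friction and masses are not known exactly. Their poses are not given: they have to be found in the camera images.
- crate: fixed wooden crate, 84 (x) x 364 (y) x 51 mm high. Origin: centre of its underside, on the bench; z up, y along its length. On top, along y (centre line x = 0), runs an open channel 56 mm wide between 14 mm side walls; 12 mm end walls close it at y = -170 and +170 mm. Four 56 x 56 mm cells in its deck at y = -142, -78, +78, +142 mm, 8 mm of deck between the cells of a pair
- deck (a point): centre of the channel's level deck, 41 mm above the crate's underside; side and end walls stand 10 mm above the deck. The deck is solid for 50 mm either way along y. Each cell is closed by a sprung pad level with the deck. In three cells a weight, loaded from below, lies hidden under the pad, which then gives only 1 mm; the fourth is empty, which one varies
- weight: loose steel disc, 52 mm diameter, 26 mm high, 0.43 kg, 3 mm chamfer round the bottom. Origin: centre of its underside; z up. Starts on the solid deck, 2 mm play to each side wall. A pad carries it without sinking; over the empty cell a push of 2 to 3 N sinks it with the pad, 26 mm, to level with the deck; friction then holds it down. It enters if centred within 4 mm along the channel
- pad0_top (a point): centre of the top face of the wooden pad (54 x 54 mm, 8 mm thick) of the cell at crate y = -142 mm; level with the deck when up
- pad0 (a joint): how far the pad at crate y = -142 mm has sunk, m: 0 level with the deck, 0.026 fully down. Over the empty cell the bare pad starts to sink at about 6 N, is at the bottom at about 7 N and springs back when released; over a loaded cell it stops rigidly after about 0.001
- pad1_top (a point): centre of the top face of the wooden pad (54 x 54 mm, 8 mm thick) of the cell at crate y = -78 mm; level with the deck when up
- pad1 (a joint): how far the pad at crate y = -78 mm has sunk, m: 0 level with the deck, 0.026 fully down. Over the empty cell the bare pad starts to sink at about 6 N, is at the bottom at about 7 N and springs back when released; over a loaded cell it stops rigidly after about 0.001
- pad2_top (a point): centre of the top face of the wooden pad (54 x 54 mm, 8 mm thick) of the cell at crate y = +78 mm; level with the deck when up
- pad2 (a joint): how far the pad at crate y = +78 mm has sunk, m: 0 level with the deck, 0.026 fully down. Over the empty cell the bare pad starts to sink at about 6 N, is at the bottom at about 7 N and springs back when released; over a loaded cell it stops rigidly after about 0.001
- pad3_top (a point): centre of the top face of the wooden pad (54 x 54 mm, 8 mm thick) of the cell at crate y = +142 mm; level with the deck when up
- pad3 (a joint): how far the pad at crate y = +142 mm has sunk, m: 0 level with the deck, 0.026 fully down. Over the empty cell the bare pad starts to sink at about 6 N, is at the bottom at about 7 N and springs back when released; over a loaded cell it stops rigidly after about 0.001
- glue: white plastic glue bottle, 60 mm across, 160 mm high, standing; origin: centre of its underside. Bystander
- offcut: wood offcut lying flat, 160 x 45 x 25 mm; origin: centre of its underside. Bystander
- brush: flat paint brush lying flat, about 200 mm long, handle towards its own -x; lies beyond the crate. Bystander
- sander: cork sanding block, 110 x 65 x 35 mm; origin: centre of its underside. Bystander
Mind the look-alikes: they are no part of the job. Leave any blue or yellow look-alike of the weight alone.

How it is judged:
By the outcome, as a careful person would: the job done as asked, in the order asked, and still so for the second after the job is handed in, with the robot touching nothing.
It also fails if it takes over 64 s, if anything falls off the work surface, if the arm or the gripper's body presses on something with over 40 N, if the wrist force passes 120 N, or if a joint passes its speed limit or range.

### The arm

A 6-joint arm with a two-finger parallel gripper is mounted at the origin on the work surface. World frame = base frame: x ahead of the robot, y to its left, z up, the work surface at z = 0. Lengths are in m, angles in rad, forces in N, time in s.
With the tool pointing down it reaches from about 0.3 to 0.775 m from the base axis. Payload 14.6 kg.
Tool frame: the origin (TCP) lies on the centre line of the jaws, within the pads' length; the fingertips stand 25 mm ahead of it and the grasp point (between the pads) lies 6 mm ahead of it; z points along the fingers, y is the line along which they close (so a half turn about z gives the same grasp; the last joint's range is limited). The gripper opens to 85 mm and grips with 20 to 120 N. Pads are 22 mm wide; open, the fingers measure 114 mm over their backs; the gripper's body (76 mm by 85 mm) begins 54 mm behind the grasp point. The pads swing forward as they close: fully open they stand 13 mm farther back than shut.
Start: joints at [1.055, 0.3, 1.521, -0, 1.321, -0.067], TCP at [0.239, 0.496, 0.256] pointing down, gripper open.
Joint ranges: [-3.03, 3.03], [-0.79, 2.21], [0.23, 2.52], [-1.04, 4.18], [0, 3.07], [-2.55, 2.55]. Speed limits (rad/s): [2.22, 2.22, 2.57, 3.14, 3.14, 3.14].

### API

Orientations are given as a unit quaternion [x, y, z, w].
In Python, from rig import bot gives the robot as it stands.
- The arm moves only by the tool move_arm, never from a script. Its argument "motion" is a list of rows, each an object with "hand": the gripper's target within -1 to 1 (fully open at 1, half-way at 0, shut at -1); "offset": the shift along the tool's x, y, z in cm, a list of three; "roll": the turn about the tool's z in rad. In form: [{"hand": hand, "offset": [tx, ty, tz], "roll": roll}, ...]. A call has 1 to 8 rows; each row is the pose to reach, as a shift and turn from the pose commanded when the call began, along the tool's axes at that moment; what a row does not reach only later rows make up. A row lasts 1/8 s, in which the tool goes at most 62.5 mm and 10.7 degrees, less where a joint would pass 70% of its speed; a pose out of reach is approached as far as the arm can. A call with a gripper value outside its range is refused whole. The fingers move at their own pace and stop on an object; "squeeze" is the grip in N (left out, the last holds). Time passes only in rows, so rows that repeat a pose let the fingers close. It gives the time, the measured TCP pose, the force, the opening and the grip force at its end, in the units of the state.
- bot.get_state(): the state, without advancing time (a new reading comes with each control period).
- bot.capture(name): name is "scene" or "top"; returns a dict with "image" (420x560x3 uint8, red, green, blue), "range_z" (420x560 float32, m along the optical axis (not along the pixel's ray), 0 where there is no reading), "fx", "fy", "cx", "cy" (pixels), "R" (3x3) and "t" (3): a world point X has camera coordinates R X + t. Camera axes: x right, y down, z forward; pixel columns grow to the right and rows downward; lengths in m; the calibration is good to about 2 mm. A picture is of the moment at which its call begins.
- bot.finish_job(): hands the job in; it is judged then, once.
The state is a dict: "clock": time; "q": joint angles; "qd": joint speeds; "tau": joint torques, N m; "position": TCP position; "ee_rot": TCP orientation; "contact_force": force on the tool from outside, world axes, zero at the start; "ft_torque": the same for the moment, N m; "gripper_width": finger opening in m; "grip_force": force on a finger pad.
Only numpy, scipy, OpenCV 4.12 (cv2) and the standard library are available. Lean on these libraries where they do the work, as an engineer would, in place of code of your own. Each camera call takes 0.05 s, during which the arm holds its last target. There are 200 camera calls.

## Working session

There is one attempt and no reset: what is moved stays moved. The work goes in short steps, Python scripts to look and compute and a tool call to move; the robot and the scene stay as the last step left them, time stands still between calls to the robot, and variables do not carry over. Pictures are saved under pics/ and viewed, at most 10 in all, crops included, and the job is handed in when it is done.

Besides the shell and the picture viewer there is one more tool, called after "Request:" as name(argument=value, ...), one argument or row to a line, values as JSON. move_arm: Moves the arm, as the interface text tells. Its arguments: {"type":"object","properties":{"motion":{"type":"array","items":{"type":"object","properties":{"hand":{"type":"number"},"offset":{"type":"array","items":{"type":"number"}},"roll":{"type":"number"}}}},"squeeze":{"type":"number"}},"required":["motion"]}

```bash
mkdir -p pics
cat > h.py <<'E'
import numpy as np, cv2
from rig import bot
def save(c,n): cv2.imwrite(f'pics/{n}.png',cv2.cvtColor(c['image'],cv2.COLOR_RGB2BGR))
def world(c,u,v,z=None):
    d=np.array([(u-c['cx'])/c['fx'],(v-c['cy'])/c['fy'],1.])
    R,t=np.array(c['R']),np.array(c['t'])
    if z is None: return R.T@(d*c['range_z'][int(v),int(u)]-t)
    o=-R.T@t; r=R.T@d
    return o+r*(z-o[2])/r[2]
E
python3 - <<'E'
from h import *
import pickle
cs={}
for n in('top','scene'):
    c=bot.capture(n); save(c,n); cs[n]=c
pickle.dump(cs,open('c.pkl','wb'))
s=bot.get_state(); print(s)
E
```

```text
{'clock': 0.1, 'q': array([ 1.05540350e+00,  3.00415591e-01,  1.52156237e+00,  1.04953468e-05,
        1.32071164e+00, -6.65481316e-02]), 'qd': array([ 0.00090839,  0.00090076, -0.00147991,  0.00030138, -0.00148022,
        0.00035361]), 'tau': array([ 5.04605141e-04, -5.44375420e+01, -3.62366045e+01, -1.71376892e-04,
        3.05335685e-03,  1.15569883e-04]), 'position': array([0.23853398, 0.4953581 , 0.25575967]), 'ee_rot': array([ 2.22544468e-01,  9.74922386e-01, -5.23961241e-04, -1.62217448e-04]), 'contact_force': array([-0.19501166, -0.05340063,  0.3144357 ]), 'ft_torque': array([ 0.01703494, -0.03614096, -0.03465302]), 'grip_force': 0.0, 'gripper_width': 0.08557626862078341}
```

View pics/top.png

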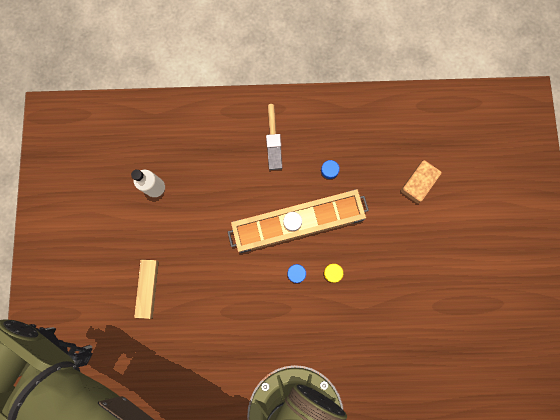

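View pics/scene.png

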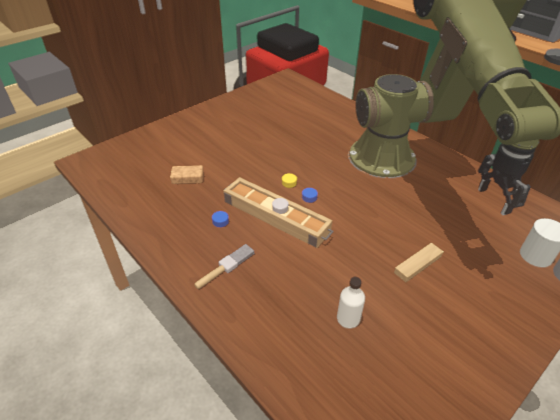

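The top picture shows the crate running from (235,238) to (363,205). The silver disc on it at (292,221) is the steel weight. The blue discs at (330,169) and (297,273) and the yellow one at (334,273) are look-alikes lying on the bench. I'll confirm this with a crop and measure.

Run:
```python
from h import *
import pickle
c=pickle.load(open('c.pkl','rb'))['top']
im=cv2.cvtColor(c['image'],cv2.COLOR_RGB2BGR)[180:260,222:378]
cv2.imwrite('pics/crop.png',cv2.resize(im,None,fx=5,fy=5,interpolation=cv2.INTER_CUBIC))
# crate from depth: world points with z 0.03..0.06
v,u=np.mgrid[180:265,222:380]; z=c['range_z'][v,u]
d=np.stack([(u-c['cx'])/c['fx']*z,(v-c['cy'])/c['fy']*z,z],-1).reshape(-1,3)
P=(d-np.array(c['t']))@np.array(c['R'])
for lo,hi in((.033,.06),(.046,.056),(.06,.08)):
    Q=P[(P[:,2]>lo)&(P[:,2]<hi)]
    print(len(Q),cv2.minAreaRect((Q[:,:2]*1000).astype(np.float32)),Q.mean(0))
print('cam',-np.array(c['R']).T@c['t'],c['fx'])
for p in((292,221),(297,273),(334,273),(330,169)): print(p,world(c,*p))
```

```text
3792 ((523.0276489257812, -23.33795166015625), (88.70111083984375, 397.82232666015625), 13.298084259033203) [ 0.52282332 -0.02434939  0.04536575]
1571 ((522.7490234375, -23.217254638671875), (85.91007232666016, 364.2794189453125), 13.056683540344238) [ 0.52244025 -0.02190009  0.05108536]
280 ((518.8513793945312, -6.983909606933594), (50.37899398803711, 48.55137252807617), 42.3681640625) [ 0.51887435 -0.00682824  0.06718123]
cam [0.36161239 0.0078522  1.22540067] 428.5214114948677
(292, 221) [ 0.51780685 -0.00638108  0.06825497]
(297, 273) [ 0.37810236 -0.0166136   0.02787033]
(334, 273) [ 0.37560998 -0.11881431  0.02602939]
(330, 169) [ 0.67090406 -0.12016921  0.02825829]
```

View pics/crop.png

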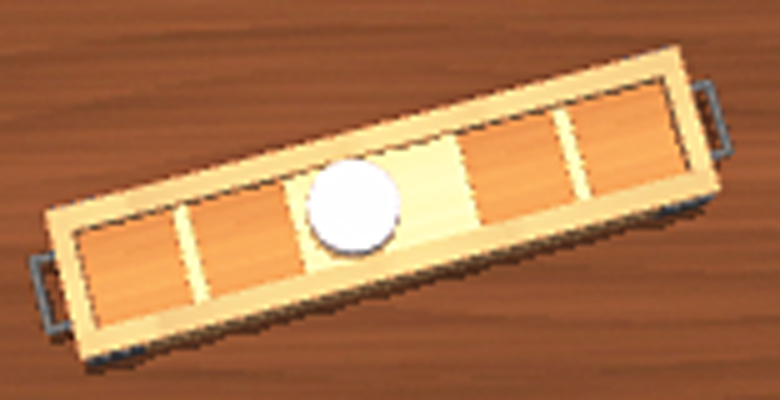

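The crop confirms it: the silver disc at crop (353,205) stands on the pale solid deck, with two bare orange pads on each side. The crate centre is about (0.523, -0.023) with yaw 13.1°, and the weight sits at about s = +17 mm along the crate.

```bash
cat >> h.py <<'E'
from scipy.spatial.transform import Rotation as Ro
C=np.array([.5227,-.0232]); TH=np.radians(13.06); E=np.array([-np.sin(TH),np.cos(TH)])
def plan(s,z,C=C):
    st=bot.get_state(); R=Ro.from_quat(st['ee_rot']).as_matrix()
    p=np.r_[C+E*s,z]; off=R.T@(p-st['position'])*100
    a=R[:2,1]; ang=np.arctan2(a[0]*E[1]-a[1]*E[0],a@E)
    print('off cm',off.round(2),'roll',round(-ang,3),'pos',st['position'].round(4),'F',st['contact_force'].round(1),'w',round(st['gripper_width'],4),'t',st['clock'])
E
python3 -c "
from h import *
plan(.142,.15)"
```

```text
off cm [-39.21 -23.31  10.6 ] roll -0.677 pos [0.2385 0.4954 0.2558] F [-0.2 -0.1  0.3] w 0.0856 t 0.1
```

Request:
move_arm(
  motion=[
    {"hand": -1,"offset": [-39.2,-23.3,5],"roll": -0.677},
    {"hand": -1,"offset": [-39.2,-23.3,5],"roll": -0.677},
    {"hand": -1,"offset": [-39.2,-23.3,10.6],"roll": -0.677},
    {"hand": -1,"offset": [-39.2,-23.3,10.6],"roll": -0.677},
    {"hand": -1,"offset": [-39.2,-23.3,10.6],"roll": -0.677},
    {"hand": -1,"offset": [-39.2,-23.3,10.6],"roll": -0.677},
    {"hand": -1,"offset": [-39.2,-23.3,10.6],"roll": -0.677},
    {"hand": -1,"offset": [-39.2,-23.3,10.6],"roll": -0.677},
  ],
)

```text
clock: 1.1
position: [0.4914, 0.1134, 0.1495]
ee_rot: [-0.113, 0.994, -0.0, -0.0]
contact_force: [1.4, 1.0, 0.1]
gripper_width: 0.0002
grip_force: 0.0
```

```bash
python3 -c "
from h import *
plan(.142,.072)"
```

```text
off cm [0.04 0.18 7.75] roll -0.001 pos [0.4914 0.1134 0.1495] F [1.4 1.  0.1] w 0.0002 t 1.1
```

Request:
move_arm(
  motion=[
    {"hand": -1,"offset": [0,0,5],"roll": 0},
    {"hand": -1,"offset": [0,0,7.5],"roll": 0},
    {"hand": -1,"offset": [0,0,7.8],"roll": 0},
    {"hand": -1,"offset": [0,0,7.8],"roll": 0},
  ],
)

```text
clock: 1.6
position: [0.491, 0.1157, 0.073]
ee_rot: [-0.114, 0.993, 0.0, 0.0]
contact_force: [-0.3, 0.7, 1.0]
gripper_width: 0.0001
grip_force: 0.0
```

Run:
```python
from h import *
plan(.142,.066)
c=bot.capture('scene'); im=cv2.cvtColor(c['image'],cv2.COLOR_RGB2BGR)[150:270,200:360]
cv2.imwrite('pics/s2.png',cv2.resize(im,None,fx=5,fy=5,interpolation=cv2.INTER_CUBIC))
```

```text
off cm [ 0.05 -0.05  0.7 ] roll 0.0 pos [0.491  0.1157 0.073 ] F [-0.3  0.7  1. ] w 0.0001 t 1.6
```

View pics/s2.png

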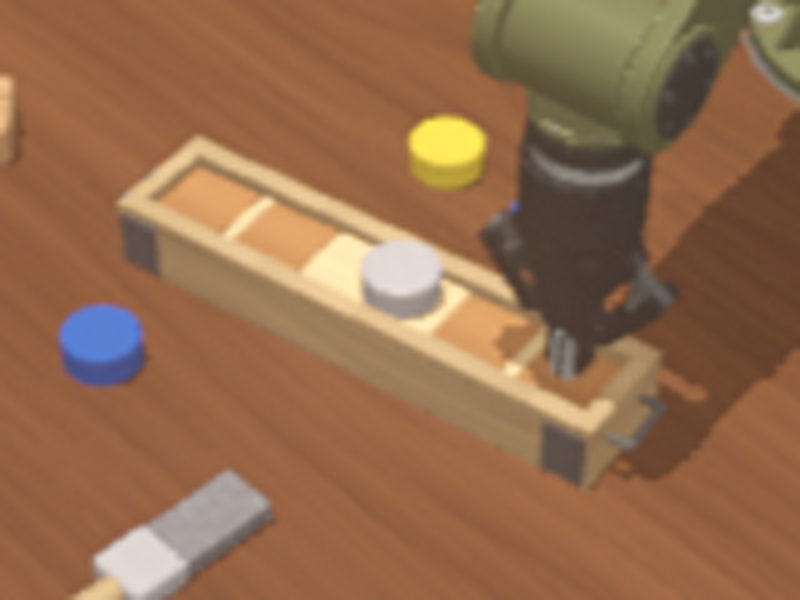

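The scene crop shows the closed fingertips at about (565,365), just above the end pad. Next I press in small steps.

Request:
move_arm(
  motion=[
    {"hand": -1,"offset": [0,0,0.3],"roll": 0},
    {"hand": -1,"offset": [0,0,0.6],"roll": 0},
    {"hand": -1,"offset": [0,0,0.8],"roll": 0},
    {"hand": -1,"offset": [0,0,0.8],"roll": 0},
  ],
)

```text
clock: 2.15
position: [0.4909, 0.1156, 0.065]
ee_rot: [-0.114, 0.993, 0.0, 0.0]
contact_force: [-4.4, -0.6, 11.0]
gripper_width: 0.0002
grip_force: 5.9
```

Request:
move_arm(
  motion=[
    {"hand": -1,"offset": [0,0,0.1],"roll": 0},
    {"hand": -1,"offset": [0,0,0.15],"roll": 0},
    {"hand": -1,"offset": [0,0,0.15],"roll": 0},
  ],
)

```text
clock: 2.52
position: [0.491, 0.1156, 0.0649]
ee_rot: [-0.114, 0.993, -0.0, 0.0]
contact_force: [-14.8, -2.9, 32.9]
gripper_width: -0.0001
grip_force: 16.7
```

It stops rigidly at 0.065, so this cell is loaded. Next is the pad at s = +78.

Request:
move_arm(
  motion=[
    {"hand": -1,"offset": [0,0,-3],"roll": 0},
    {"hand": -1,"offset": [0,0,-3],"roll": 0},
  ],
)

```text
clock: 2.78
position: [0.4916, 0.1157, 0.0945]
ee_rot: [-0.114, 0.993, 0.0, 0.002]
contact_force: [0.1, 0.7, 0.8]
gripper_width: -0.0001
grip_force: 0.0
```

```bash
python3 -c "
from h import *
plan(.078,.069)"
```

```text
off cm [ 0.12 -6.43  2.55] roll 0.0 pos [0.4916 0.1157 0.0945] F [0.1 0.7 0.8] w -0.0001 t 2.775
```

Request:
move_arm(
  motion=[
    {"hand": -1,"offset": [0,-4,0],"roll": 0},
    {"hand": -1,"offset": [0,-6.4,0.5],"roll": 0},
    {"hand": -1,"offset": [0,-6.4,2.5],"roll": 0},
    {"hand": -1,"offset": [0,-6.4,2.7],"roll": 0},
    {"hand": -1,"offset": [0,-6.4,2.9],"roll": 0},
    {"hand": -1,"offset": [0,-6.4,3],"roll": 0},
    {"hand": -1,"offset": [0,-6.4,3],"roll": 0},
  ],
)

```text
clock: 3.65
position: [0.5054, 0.0526, 0.0649]
ee_rot: [-0.114, 0.993, -0.001, 0.0]
contact_force: [-16.5, -8.7, 41.5]
gripper_width: 0.0001
grip_force: 20.8
```

It is rigid here too, so this cell is loaded. Now I go over the weight to s = -78.

Request:
move_arm(
  motion=[
    {"hand": -1,"offset": [0,0,-5.5],"roll": 0},
    {"hand": -1,"offset": [0,0,-5.5],"roll": 0},
    {"hand": -1,"offset": [0,-6,-5.5],"roll": 0},
    {"hand": -1,"offset": [0,-12,-5.5],"roll": 0},
    {"hand": -1,"offset": [0,-15.6,-5.5],"roll": 0},
    {"hand": -1,"offset": [0,-15.6,-4],"roll": 0},
    {"hand": -1,"offset": [0,-15.6,-1],"roll": 0},
    {"hand": -1,"offset": [0,-15.6,-1],"roll": 0},
  ],
)

```text
clock: 4.65
position: [0.5389, -0.0976, 0.07]
ee_rot: [-0.114, 0.993, 0.001, -0.003]
contact_force: [-0.1, 0.0, 0.4]
gripper_width: 0.0001
grip_force: 0.0
```

```bash
python3 -c "
from h import *
plan(-.078,.066)"
```

```text
off cm [-0.11 -0.19  0.4 ] roll 0.001 pos [ 0.5389 -0.0976  0.07  ] F [-0.1  0.   0.4] w 0.0001 t 4.65
```

Request:
move_arm(
  motion=[
    {"hand": -1,"offset": [0,0,0.3],"roll": 0},
    {"hand": -1,"offset": [0,0,0.5],"roll": 0},
    {"hand": -1,"offset": [0,0,0.7],"roll": 0},
    {"hand": -1,"offset": [0,0,0.8],"roll": 0},
    {"hand": -1,"offset": [0,0,0.8],"roll": 0},
  ],
)

```text
clock: 5.28
position: [0.5407, -0.0987, 0.0653]
ee_rot: [-0.114, 0.993, -0.0, 0.0]
contact_force: [-0.4, 1.1, 3.9]
gripper_width: -0.0004
grip_force: 2.3
```

Request:
move_arm(
  motion=[
    {"hand": -1,"offset": [0,0,0.1],"roll": 0},
    {"hand": -1,"offset": [0,0,0.2],"roll": 0},
    {"hand": -1,"offset": [0,0,0.2],"roll": 0},
  ],
)

```text
clock: 5.65
position: [0.5408, -0.0988, 0.0649]
ee_rot: [-0.114, 0.993, -0.0, 0.001]
contact_force: [-12.0, 3.6, 27.4]
gripper_width: -0.0002
grip_force: 14.1
```

This one is rigid, so it is loaded as well. The last pad is s = -142.

Request:
move_arm(
  motion=[
    {"hand": -1,"offset": [0,0,-2.5],"roll": 0},
    {"hand": -1,"offset": [0,0,-2.5],"roll": 0},
    {"hand": -1,"offset": [0,-3.5,-2.5],"roll": 0},
    {"hand": -1,"offset": [0,-6.4,-2.5],"roll": 0},
    {"hand": -1,"offset": [0,-6.4,-1],"roll": 0},
    {"hand": -1,"offset": [0,-6.4,-0.5],"roll": 0},
    {"hand": -1,"offset": [0,-6.4,-0.1],"roll": 0},
    {"hand": -1,"offset": [0,-6.4,-0.1],"roll": 0},
  ],
)

```text
clock: 6.65
position: [0.5547, -0.1604, 0.0635]
ee_rot: [-0.114, 0.993, 0.0, -0.0]
contact_force: [-1.5, 0.2, 2.2]
gripper_width: -0.0001
grip_force: 1.0
```

Request:
move_arm(
  motion=[
    {"hand": -1,"offset": [0,0,0.2],"roll": 0},
    {"hand": -1,"offset": [0,0,0.4],"roll": 0},
    {"hand": -1,"offset": [0,0,0.4],"roll": 0},
  ],
)

```text
clock: 7.02
position: [0.555, -0.1606, 0.0599]
ee_rot: [-0.114, 0.993, 0.0, 0.0]
contact_force: [-1.1, 1.7, 2.0]
gripper_width: -0.0003
grip_force: 1.1
```

It gives way. I push it nearly all the way down.

Request:
move_arm(
  motion=[
    {"hand": -1,"offset": [0,0,0.5],"roll": 0},
    {"hand": -1,"offset": [0,0,1.0],"roll": 0},
    {"hand": -1,"offset": [0,0,1.4],"roll": 0},
    {"hand": -1,"offset": [0,0,1.7],"roll": 0},
    {"hand": -1,"offset": [0,0,1.7],"roll": 0},
    {"hand": -1,"offset": [0,0,1.7],"roll": 0},
  ],
)

```text
clock: 7.78
position: [0.5552, -0.1608, 0.0429]
ee_rot: [-0.114, 0.993, -0.0, 0.0]
contact_force: [0.6, 1.8, 3.5]
gripper_width: -0.0003
grip_force: 1.4
```

Request:
move_arm(
  motion=[
    {"hand": -1,"offset": [0,0,0.15],"roll": 0},
    {"hand": -1,"offset": [0,0,0.25],"roll": 0},
    {"hand": -1,"offset": [0,0,0.25],"roll": 0},
  ],
)

```text
clock: 8.15
position: [0.5552, -0.1609, 0.0405]
ee_rot: [-0.114, 0.993, 0.0, 0.0]
contact_force: [-0.6, 3.2, 3.4]
gripper_width: 0.0001
grip_force: 2.4
```

Request:
move_arm(
  motion=[
    {"hand": -1,"offset": [0,0,-3],"roll": 0},
    {"hand": -1,"offset": [0,0,-6],"roll": 0},
    {"hand": -1,"offset": [0,0,-9],"roll": 0},
    {"hand": 1,"offset": [0,5,-9],"roll": 0},
    {"hand": 1,"offset": [0,10,-9],"roll": 0},
    {"hand": 1,"offset": [0,15.8,-9],"roll": 0},
    {"hand": 1,"offset": [0,15.8,-9],"roll": 0},
    {"hand": 1,"offset": [0,15.8,-9],"roll": 0},
  ],
)

```text
clock: 9.15
position: [0.5194, -0.0075, 0.1303]
ee_rot: [-0.114, 0.993, -0.0, 0.0]
contact_force: [0.0, 0.0, 0.8]
gripper_width: 0.0851
grip_force: 0.0
```

Run:
```python
from h import *
plan(.0166,.1)
c=bot.capture('scene'); save(c,'s3')
```

```text
off cm [0.04 0.06 3.03] roll 0.001 pos [ 0.5194 -0.0075  0.1303] F [0.  0.  0.8] w 0.0851 t 9.15
```

The pad at s = -142 sank about 25 mm of its 26, so that is the empty cell. Now I lower onto the weight and grip it along the channel.

Request:
move_arm(
  motion=[
    {"hand": 1,"offset": [0,0,3],"roll": 0},
    {"hand": 1,"offset": [0,0,5],"roll": 0},
    {"hand": 1,"offset": [0,0,5.6],"roll": 0},
    {"hand": 1,"offset": [0,0,5.6],"roll": 0},
  ],
  squeeze=20,
)

```text
clock: 9.7
position: [0.5194, -0.0079, 0.0744]
ee_rot: [-0.113, 0.994, -0.0, -0.0]
contact_force: [0.8, -0.3, -0.3]
gripper_width: 0.0853
grip_force: 0.0
```

Request:
move_arm(
  motion=[
    {"hand": 0.4,"offset": [0,0,0],"roll": 0},
    {"hand": -0.2,"offset": [0,0,0],"roll": 0},
    {"hand": -0.2,"offset": [0,0,0],"roll": 0},
    {"hand": -0.2,"offset": [0,0,0],"roll": 0},
  ],
  squeeze=20,
)

```text
clock: 10.2
position: [0.5195, -0.0072, 0.0751]
ee_rot: [-0.114, 0.993, -0.0, 0.001]
contact_force: [-1.4, -0.2, 5.2]
gripper_width: 0.051
grip_force: 20.0
```

Run:
```python
from h import *
plan(-.142,.074)
c=bot.capture('scene'); im=cv2.cvtColor(c['image'],cv2.COLOR_RGB2BGR)[150:270,200:360]
cv2.imwrite('pics/s4.png',cv2.resize(im,None,fx=5,fy=5,interpolation=cv2.INTER_CUBIC))
```

```text
off cm [  0.06 -15.83   0.12] roll 0.0 pos [ 0.5195 -0.0072  0.0751] F [-1.4 -0.2  5.2] w 0.051 t 10.2
```

View pics/s4.png

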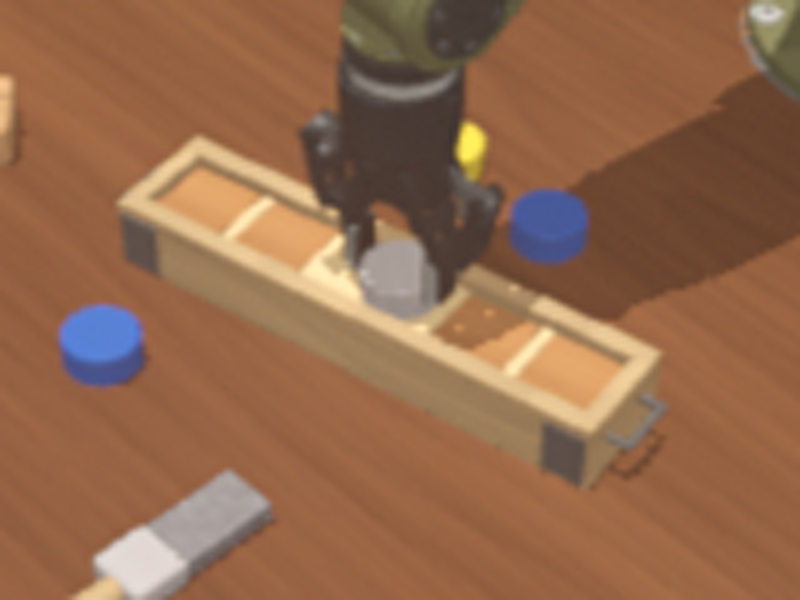

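The scene crop shows the fingers on both sides of the silver weight at (400,275), in line with the channel. I'll ease the slight down-force and then slide.

Request:
move_arm(
  motion=[
    {"hand": -0.2,"offset": [0,0,-0.03],"roll": 0},
    {"hand": -0.2,"offset": [0,-2,-0.03],"roll": 0},
    {"hand": -0.2,"offset": [0,-4,-0.03],"roll": 0},
    {"hand": -0.2,"offset": [0,-6,-0.03],"roll": 0},
    {"hand": -0.2,"offset": [0,-8,-0.03],"roll": 0},
    {"hand": -0.2,"offset": [0,-9,-0.03],"roll": 0},
    {"hand": -0.2,"offset": [0,-9,-0.03],"roll": 0},
  ],
)

```text
clock: 11.12
position: [0.5398, -0.0955, 0.0747]
ee_rot: [-0.114, 0.994, -0.0, 0.0]
contact_force: [0.9, -2.6, 2.7]
gripper_width: 0.0509
grip_force: 20.8
```

Run:
```python
from h import *
plan(-.142,.074)
c=bot.capture('scene'); im=cv2.cvtColor(c['image'],cv2.COLOR_RGB2BGR)[150:270,200:360]
cv2.imwrite('pics/s5.png',cv2.resize(im,None,fx=5,fy=5,interpolation=cv2.INTER_CUBIC))
```

```text
off cm [ 0.03 -6.77  0.07] roll -0.0 pos [ 0.5398 -0.0955  0.0747] F [ 0.9 -2.6  2.7] w 0.0509 t 11.125
```

View pics/s5.png

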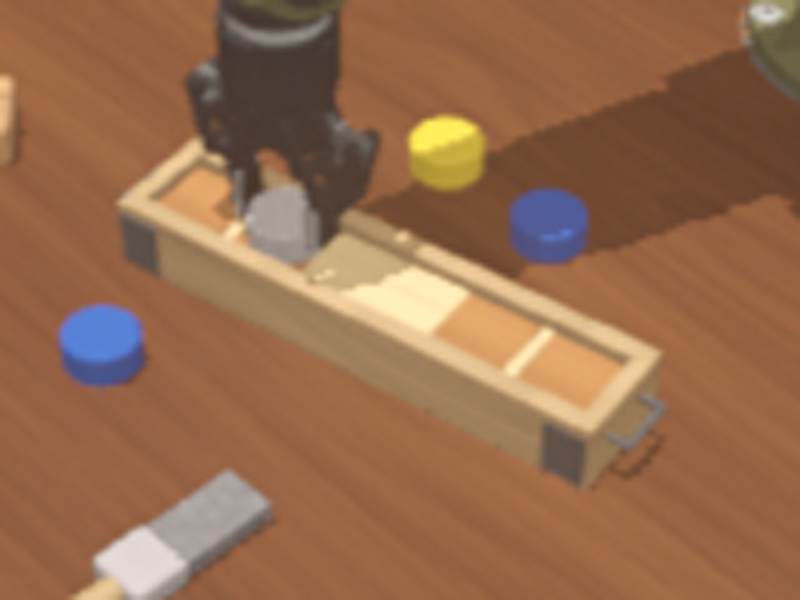

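The weight is sliding in the channel, now at about (285,225) in the crop, over the third loaded cell. I continue to the end cell.

Request:
move_arm(
  motion=[
    {"hand": -0.2,"offset": [0,-2,-0.01],"roll": 0},
    {"hand": -0.2,"offset": [0,-4,-0.02],"roll": 0},
    {"hand": -0.2,"offset": [0,-5,-0.02],"roll": 0},
    {"hand": -0.2,"offset": [0,-6,-0.02],"roll": 0},
    {"hand": -0.2,"offset": [0,-6.5,-0.02],"roll": 0},
    {"hand": -0.2,"offset": [0,-6.5,-0.02],"roll": 0},
  ],
)

```text
clock: 11.92
position: [0.5543, -0.1581, 0.0747]
ee_rot: [-0.114, 0.993, -0.0, 0.0]
contact_force: [1.0, -0.8, 1.4]
gripper_width: 0.0504
grip_force: 21.5
```

Run:
```python
from h import *
plan(-.142,.074)
```

```text
off cm [ 0.03 -0.35  0.07] roll 0.001 pos [ 0.5543 -0.1581  0.0747] F [ 1.  -0.8  1.4] w 0.0504 t 11.925
```

Request:
move_arm(
  motion=[
    {"hand": -0.2,"offset": [0,-0.2,0],"roll": 0},
    {"hand": -0.2,"offset": [0,-0.35,0],"roll": 0},
    {"hand": -0.2,"offset": [0,-0.35,0],"roll": 0},
  ],
)

```text
clock: 12.3
position: [0.555, -0.1616, 0.0746]
ee_rot: [-0.114, 0.993, 0.0, -0.0]
contact_force: [0.1, 1.5, -0.1]
gripper_width: 0.0507
grip_force: 21.5
```

Run:
```python
from h import *
plan(-.142,.074)
c=bot.capture('scene'); im=cv2.cvtColor(c['image'],cv2.COLOR_RGB2BGR)[160:220,210:290]
cv2.imwrite('pics/s6.png',cv2.resize(im,None,fx=10,fy=10,interpolation=cv2.INTER_CUBIC))
```

```text
off cm [0.02 0.01 0.06] roll 0.0 pos [ 0.555  -0.1616  0.0746] F [ 0.1  1.5 -0.1] w 0.0507 t 12.3
```

View pics/s6.png

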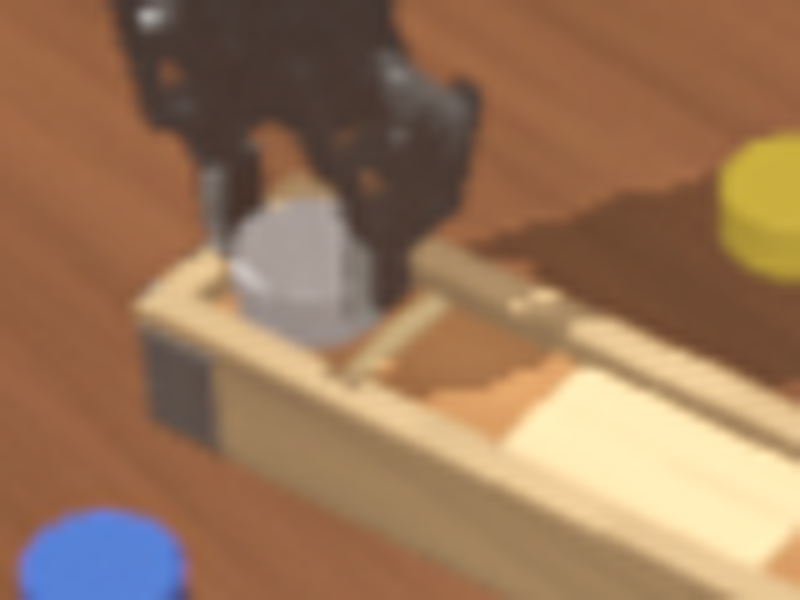

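The weight is over the end cell at about (300,270), standing upright with the finger clear of the end wall. Now I release, rise, shut the fingers and press from above.

Request:
move_arm(
  motion=[
    {"hand": 1,"offset": [0,0,0],"roll": 0},
    {"hand": 1,"offset": [0,0,0],"roll": 0},
    {"hand": 1,"offset": [0,0,0],"roll": 0},
    {"hand": 1,"offset": [0,0,-4],"roll": 0},
    {"hand": -1,"offset": [0,0,-6],"roll": 0},
    {"hand": -1,"offset": [0,0,-6],"roll": 0},
    {"hand": -1,"offset": [0,0,-6],"roll": 0},
    {"hand": -1,"offset": [0,0,-6],"roll": 0},
  ],
)

```text
clock: 13.35
position: [0.5547, -0.1615, 0.1337]
ee_rot: [-0.114, 0.994, 0.0, -0.001]
contact_force: [0.5, -0.2, -0.2]
gripper_width: 0.0122
grip_force: 0.0
```

Run:
```python
from h import *
plan(-.142,.092)
c=bot.capture('scene')
v,u=np.mgrid[170:215,210:260]; z=c['range_z'][v,u]
d=np.stack([(u-c['cx'])/c['fx']*z,(v-c['cy'])/c['fy']*z,z],-1).reshape(-1,3)
P=(d-np.array(c['t']))@np.array(c['R'])
Q=P[(P[:,2]>.062)&(P[:,2]<.072)&(P[:,0]>.5)]
ex=np.array([E[1],-E[0]])
print(len(Q)); D=Q[:,:2]-C
print('s',np.percentile(D@E,[1,50,99]).round(4),D.mean(0)@E,'perp',np.percentile(D@ex,[1,50,99]).round(4))
```

```text
off cm [-0.01 -0.01  4.17] roll 0.0 pos [ 0.5547 -0.1615  0.1337] F [ 0.5 -0.2 -0.2] w 0.0122 t 13.35
136
s [-0.1663 -0.1413 -0.1174] -0.14154497207921374 perp [-0.0257  0.0027  0.025 ]
```

Request:
move_arm(
  motion=[
    {"hand": -1,"offset": [0,0,2],"roll": 0},
    {"hand": -1,"offset": [0,0,3.5],"roll": 0},
    {"hand": -1,"offset": [0,0,4],"roll": 0},
    {"hand": -1,"offset": [0,0,4.2],"roll": 0},
    {"hand": -1,"offset": [0,0,4.4],"roll": 0},
    {"hand": -1,"offset": [0,0,4.6],"roll": 0},
    {"hand": -1,"offset": [0,0,4.6],"roll": 0},
  ],
)

```text
clock: 14.28
position: [0.5552, -0.1616, 0.0889]
ee_rot: [-0.114, 0.993, -0.0, 0.0]
contact_force: [-0.1, -0.4, -0.3]
gripper_width: 0.0
grip_force: 0.2
```

Request:
move_arm(
  motion=[
    {"hand": -1,"offset": [0,0,0.5],"roll": 0},
    {"hand": -1,"offset": [0,0,0.9],"roll": 0},
    {"hand": -1,"offset": [0,0,1.3],"roll": 0},
    {"hand": -1,"offset": [0,0,1.7],"roll": 0},
    {"hand": -1,"offset": [0,0,2.0],"roll": 0},
    {"hand": -1,"offset": [0,0,2.1],"roll": 0},
    {"hand": -1,"offset": [0,0,2.1],"roll": 0},
  ],
)

```text
clock: 15.15
position: [0.5548, -0.1615, 0.0675]
ee_rot: [-0.114, 0.993, 0.0, -0.0]
contact_force: [0.8, 0.0, -0.4]
gripper_width: -0.0
grip_force: 0.1
```

Request:
move_arm(
  motion=[
    {"hand": -1,"offset": [0,0,0.1],"roll": 0},
    {"hand": -1,"offset": [0,0,0.2],"roll": 0},
    {"hand": -1,"offset": [0,0,0.2],"roll": 0},
  ],
)

```text
clock: 15.52
position: [0.5549, -0.1615, 0.066]
ee_rot: [-0.114, 0.993, 0.0, -0.0]
contact_force: [-4.1, 0.3, 7.5]
gripper_width: 0.0001
grip_force: 3.4
```

The force rises at 0.066, which is the bottom. I give it one slight extra push, then retract and look.

Request:
move_arm(
  motion=[
    {"hand": -1,"offset": [0,0,0.05],"roll": 0},
    {"hand": -1,"offset": [0,0,0.05],"roll": 0},
    {"hand": -1,"offset": [0,0,-3],"roll": 0},
    {"hand": -1,"offset": [0,0,-8],"roll": 0},
    {"hand": -1,"offset": [0,0,-13],"roll": 0},
    {"hand": -1,"offset": [0,5,-16],"roll": 0},
    {"hand": -1,"offset": [0,11,-16],"roll": 0},
    {"hand": -1,"offset": [0,16,-16],"roll": 0},
  ],
)

```text
clock: 16.52
position: [0.5181, -0.004, 0.226]
ee_rot: [-0.114, 0.993, 0.0, 0.0]
contact_force: [-0.3, -0.5, 0.4]
gripper_width: 0.0003
grip_force: 0.0
```

Run:
```python
from h import *
c=bot.capture('scene'); im=cv2.cvtColor(c['image'],cv2.COLOR_RGB2BGR)[150:270,200:360]
cv2.imwrite('pics/s7.png',cv2.resize(im,None,fx=5,fy=5,interpolation=cv2.INTER_CUBIC))
v,u=np.mgrid[160:230,200:290]; z=c['range_z'][v,u]
d=np.stack([(u-c['cx'])/c['fx']*z,(v-c['cy'])/c['fy']*z,z],-1).reshape(-1,3)
P=(d-np.array(c['t']))@np.array(c['R'])
ex=np.array([E[1],-E[0]]); D=P[:,:2]-C
for s in(-.142,-.078):
    Q=P[(abs(D@E-s)<.018)&(abs(D@ex)<.018)]; print(s,len(Q),np.percentile(Q[:,2],[5,50,95]))
```

```text
-0.142 70 [0.03740365 0.0424249  0.04551719]
-0.078 80 [0.03950906 0.04236624 0.04587904]
```

View pics/s7.png

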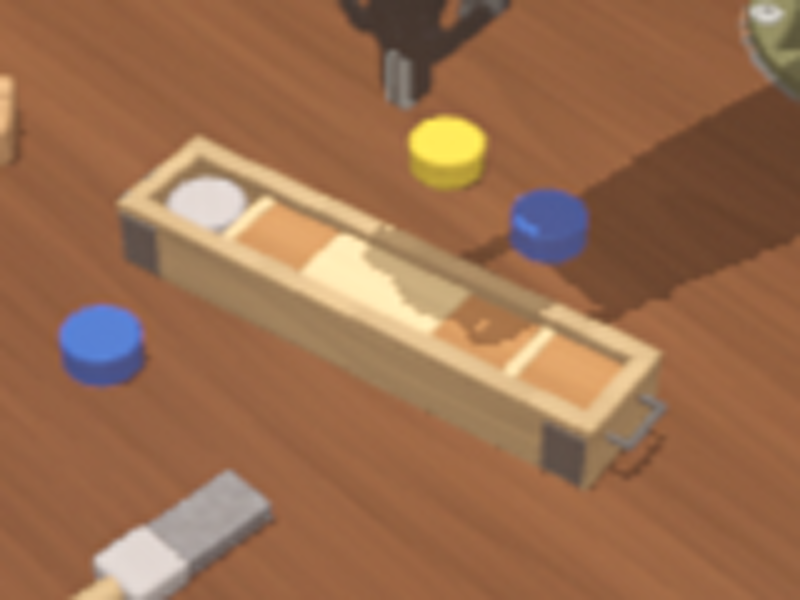

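The weight at (207,203) lies level with the deck in the end cell. Its median height is 42.4 mm, the same as the neighbouring pad, and nothing is touching it.

```bash
python3 -c "
from rig import bot
print(bot.finish_job())"
```

```text
the job is handed in; nothing more can be done
None
```

The job is handed in: the first three pads I pressed were rigid and the fourth, at one end of the crate, sank about 25 of its 26 mm, so I slid the steel weight over that cell, pressed it level with the deck and let go, with nothing else touched, at about 16.5 s on the clock.

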